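# Pack the scraper into its case and secure the lid

## Robot

A 6-joint arm with a two-finger parallel gripper is mounted at the origin on the work surface. World frame = base frame: x ahead of the robot, y to its left, z up, the work surface at z = 0. Lengths are in mm, angles in rad, forces in N, time in s.
With the tool pointing down it reaches from about 275 to 750 mm from the base axis. Payload 10.2 kg.
Tool frame: the origin (TCP) lies between the finger pads; the fingertips stand 14 mm ahead of it and the grasp point (between the pads) lies 5 mm behind it (tip_reach is the distance from the TCP to the fingertips, in mm); z points along the fingers, y is the line along which they close (so a half turn about z gives the same grasp; the last joint's range is limited). The gripper opens to 85 mm and grips with 20 to 120 N. Pads are 22 mm wide; open, the fingers measure 114 mm over their backs; the gripper's body (76 mm by 85 mm) begins 54 mm behind the grasp point. The pads swing forward as they close: fully open they stand 13 mm farther back than shut.
Start: joints at [-0.223, 0.313, 1.498, -0, 1.331, -0.223], TCP at [525.006, -0.014, 245.294] pointing down, gripper open.
Joint ranges: [-2.94, 2.94], [-0.97, 2.17], [0.19, 2.56], [-1.23, 4.37], [0.02, 3.11], [-2.88, 2.88]. Speed limits (rad/s): [2.39, 2.39, 3.01, 3.14, 3.14, 3.14].

## Interface

Orientations are given as a unit quaternion [w, x, y, z].
In Python, from rig import * gives the robot as it stands.
- The arm moves only by the tool arm_command, never from a script. Its argument "steps" is a list that holds one entry, the list of rows, each a list of 7 numbers: the opening, from 0 (shut) to 1 (fully open), then the shift along the tool's x, y, z each as a share of 0.05 m, from -1 to 1, then the turn, a rotation vector about the tool's x, y, z each as a share of 0.15 rad, from -1 to 1. A call has 1 to 8 rows; each row shifts and turns the commanded pose from where the row before left it, along the tool's axes as they then stand; what a row does not reach is not made up. A row lasts 1/8 s, in which the tool goes at most 62.5 mm and 10.7 degrees, less where a joint would pass 70% of its speed; a pose out of reach is approached as far as the arm can. A call with a number of a shift or a turn outside -1 to 1 is refused whole. A call with a gripper value outside its range is refused whole. The fingers move at their own pace and stop on an object; "squeeze" is the grip in N (left out, the last holds). Time passes only in rows, so rows that do not move let the fingers close. It gives the time, the measured TCP pose, the force, the opening and the grip force at its end, in the units of the state.
- sense(): the state, without advancing time (a new reading comes with each control period).
- capture(name): name is "scene" or "side" or "wrist"; returns the picture (400x640x3 uint8, red, green, blue); there is no depth.
- get_calibration(name): a dict with "intrinsics" (3x3 intrinsics, pixels), "D" ([k1, k2, p1, p2, k3] as OpenCV has them; the pictures are not rectified), "rvec" (rotation vector, rad) and "tvec" (3), from world to camera coordinates, as OpenCV has them; the wrist camera has in their place "T_tool_cam" (4x4, takes a point from camera to tool coordinates, whose origin is the TCP and whose axes are the flange's). Camera axes: x right, y down, z forward; pixel columns grow to the right and rows downward; lengths in mm; the calibration is good to about 2 mm. A picture is of the moment at which its call begins: read the wrist's pose just before it. get_calibration takes no time and is no camera call.
- finish_job(): hands the job in; it is judged then, once.
The state is a dict: "time_s": time; "joints": joint angles; "dq": joint speeds; "tau": joint torques, N m; "eef_pos": TCP position; "ee_rot": TCP orientation; "force": force on the tool from outside, world axes, zero at the start; "wrist_torque": the same for the moment, N m; "grip_width": opening from 0.0 (shut) to 1.0 (fully open); "grip_force": force on a finger pad.
Only numpy, scipy, OpenCV 4.12 (cv2) and the standard library are available. Lean on these libraries where they do the work, as an engineer would, in place of code of your own. Each camera call takes 0.05 s, during which the arm holds its last target. There are 200 camera calls.

## Task

Draw the broad scraper (the square handle, not the round-handled brush) out of the low plywood rack and lay it down flat on the bench clear of the rack, letting go of it; then lift it by its middle and lay it in the open wooden case, handle end in the narrow slot of the insert and steel head in the wide bay. Close the lid fully, turn the turnbutton square across the lid, and only then slide the black lock grip fully home towards the turnbutton. Leave the brush and the other things on the bench where they are.

Things in the scene. Friction and masses are not known exactly. Their poses are not given: they have to be found in the camera images.
- scraper: Broad scraper, 0.24 kg, 210 mm long, lying flat in one of the two rack lanes, handle end 65 to 85 mm out of the rack. Origin: underside, mid-length, centre line; +x to the steel head, +z up. Wooden handle 24 x 24 mm square, x = -105 to +60 mm; head 70 mm wide (y), 12 mm thick, x = +60 to +105 mm. Centre of mass near x = +25 mm.
- scraper_mid (a point): The middle of the scraper where it is to be lifted and balances: on the handle at x = +20 mm, 12 mm above the underside. Lifting must be by a grip within 40 mm of it.
- brush: Flat paint brush in the other lane (which lane is which varies), same axes and length (210 mm) as the scraper: round wooden handle 16 mm thick, pale bristles, head 52 mm wide. Leave it in the rack.
- rack: Low plywood rack fixed to the bench, no floor: roof over x = -60 to +15 mm, 204 mm wide (y), 44 to 56 mm above the bench, on three uprights (120 x 10 x 44 mm, x = -60 to +60 mm) at y = -97, 0, +97 mm; two lanes centred at y = -47.5 and +47.5 mm. Origin: on the bench under its middle. Tools are drawn out towards its own -x (front edge x = -60 mm), roughly world -y.
- case: Wooden tool case, fixed. Origin: on the bench under the middle of the box; +x away from the robot to the hinge, y along its length. Box 150 (x) x 280 (y) mm, walls 8 mm, rim 60 mm and inner floor 8 mm above the bench. In front of it a ledge (x = -137 to -75, y = -100 to +100 mm, top 66 mm above the bench) carries turnbutton and lock.
- case_in (a point): Packed place of the scraper's origin: case frame (0, 0, 8 mm), scraper's +x along the case's +y. Grey insert blocks 38 mm high above the bench leave, at the -y end (case y = -132 to -70 mm), a slot 40 mm wide (x) for the handle end, at the +y end (y = +72 to +132 mm) a bay 94 mm wide for the head; between them the full inner width of 134 mm is free for fingers.
- case_hinge (a point): Middle of the lid's hinge line (along the case's y): case frame x = +75, y = 0, z = 60 mm.
- lid (a joint): Plywood lid, 150 mm (hinge to front edge) x 280 mm, 8 mm thick, rad: 0 = closed, flat on the rim, its top 68 mm above the bench; grows as it opens upward, 1.57 = upright, stop at 1.75. Starts near upright. Stiff hinge: it stays where it is left; 2 to 4 N at its edge moves it. No knob: push its outer face down or pinch the edge.
- lid_edge (a point): Middle of the lid's free edge, mid-thickness; when shut it lies above the front rim.
- turnbutton (a joint): Steel bar 80 mm long, 12 mm wide, 16 mm tall on a vertical pivot at its middle, rad, counter-clockwise from above. 0 = along the case's y, clear of the lid; 1.57 (stop) = square across the lid's front edge, along the case's x. Starts at 0 to 0.2. Stays where left; needs about 0.05 N m.
- button_pivot (a point): The turnbutton's axis at mid-height of the bar: case frame x = -95, y = -30, z = 78 mm (bar from 70 to 86 mm above the bench; the lid's shut front edge is at x = -75 mm).
- lock (a joint): Lock slide beside the turnbutton, m: 0 = off, grows as it slides along the case's -y towards the turnbutton; end stop at 0.036. Starts at 0 to 0.006. Friction 1.5 N. Home, its nose stands close beside the turned turnbutton and keeps it from turning back; set early it would stand in the turnbutton's way.
- lock_grip (a point): Middle of the lock's black grip: 16 mm wide (case x), 30 mm long (case y), from 72 to 92 mm above the bench; this point at 82 mm, at case x = -118 mm, y = +75 mm less the joint value.
- jar: amber glass jar with a steel lid, 68 mm across, 85 mm tall; origin at the centre of its underside. Bystander, leave alone.
- tin: paint tin, 72 mm across, 100 mm tall; origin at the centre of its underside. Bystander, leave alone.
- bottle: white plastic bottle, 60 mm across, 150 mm tall; origin at the centre of its underside. Bystander, leave alone.
- mug: white mug, 80 mm across, 90 mm tall; origin at the centre of its underside. Bystander, leave alone.
- tape: roll of masking tape lying flat, 90 mm across, 25 mm tall; origin at the centre of its underside. Bystander, leave alone.
- block: cork sanding block, 100 x 60 x 30 mm; origin at the centre of its underside. Bystander, leave alone.

How it is judged:
By the outcome, as a careful person would: the job done as asked, in the order asked, and still so for the second after the job is handed in, with the robot touching nothing.
It also fails if it takes over 72 s, if anything falls off the work surface, if the arm or the gripper's body presses on something with over 40 N, if the wrist force passes 120 N, or if a joint passes its speed limit or range.

## Working session

There is one attempt and no reset: what is moved stays moved. The work goes in short steps, Python scripts to look and compute and a tool call to move; the robot and the scene stay as the last step left them, time stands still between calls to the robot, and variables do not carry over. Pictures are saved under pics/ and viewed, at most 10 in all, crops included, and the job is handed in when it is done.

Besides the shell and the picture viewer there is one more tool, called after "Call:" as a command line: name --argument value ..., lists and objects as JSON in quotes. arm_command: Moves the arm, as the interface text tells. Its arguments: {"type":"object","properties":{"steps":{"type":"array"},"squeeze":{"type":"number"}},"required":["steps"]}

```bash
mkdir -p pics; ls; python3 - <<'E'
from rig import *
import cv2
s=sense();print(s)
for n in("scene","side"):
    im=capture(n);cv2.imwrite(f"pics/{n}0.png",im[...,::-1]);c=get_calibration(n);print(n,c)
print(get_calibration("wrist"))
E
```

```text
pics
{'time_s': 0.0, 'joints': array([-2.23382759e-01,  3.13439267e-01,  1.49841026e+00,  1.21034145e-05,
        1.33102852e+00, -2.23398795e-01]), 'dq': array([-1.35893411e-04, -4.38862388e-04, -2.05999465e-03, -1.28297581e-03,
       -5.67848667e-04, -2.90555476e-05]), 'tau': array([-5.78409599e-04, -4.12261176e+01, -2.59742296e+01, -3.58453699e-04,
        4.11797926e-03, -1.23038126e-05]), 'eef_pos': array([5.24763946e+02, 5.34202880e-02, 2.44750664e+02]), 'ee_rot': array([-5.46970578e-04,  7.07101984e-01,  7.07111286e-01, -3.37508384e-04]), 'force': array([-1.00066779, -0.41836814, -0.36441149]), 'wrist_torque': array([ 0.00364583, -0.00819371,  0.04715381]), 'grip_force': 0.0, 'grip_width': 0.9989186440176699}
scene {'intrinsics': array([[378.06322956,   0.        , 319.28711877],
       [  0.        , 378.06322956, 199.69264739],
       [  0.        ,   0.        ,   1.        ]]), 'D': array([0.03082962, 0.        , 0.        , 0.        , 0.        ]), 'rvec': array([ 1.16722952,  2.57301197, -0.72283345]), 'tvec': array([ 421.00894131, -275.86243783, 1328.86361334])}
side 
[... 271 characters left out ...]
9169, -0.38444872,  0.20520779]), 'tvec': array([-526.01943315,  134.00152104, 1353.11986048])}
{'intrinsics': array([[275.38987887,   0.        , 319.23511798],
       [  0.        , 275.38987887, 202.38770541],
       [  0.        ,   0.        ,   1.        ]]), 'D': array([-0.04852045,  0.        ,  0.        ,  0.        ,  0.        ]), 'T_tool_cam': array([[-2.42785377e-04, -9.56952962e-01, -2.90242948e-01,
         7.41075013e+01],
       [ 9.99999710e-01, -4.41872314e-04,  6.20396513e-04,
         7.83963923e-01],
       [-7.21940604e-04, -2.90242714e-01,  9.56952792e-01,
        -1.29405926e+02],
       [ 0.00000000e+00,  0.00000000e+00,  0.00000000e+00,
         1.00000000e+00]])}
```

View pics/scene0.png

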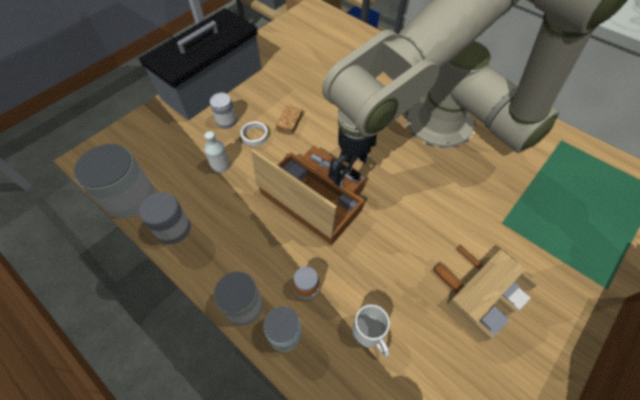

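View pics/side0.png

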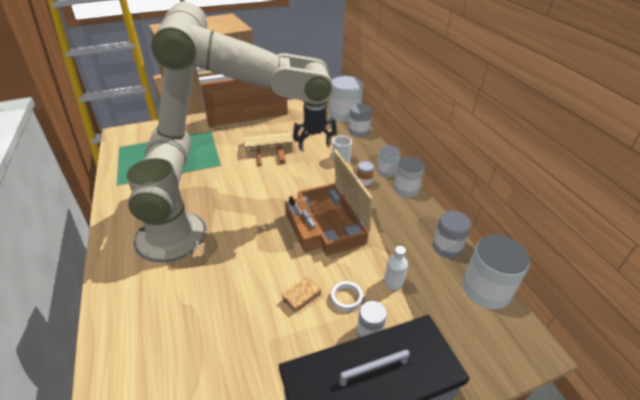

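Scene: rack at about (490,290) with its scraper handle at (447,276) (nearer, wide) and brush handle at (468,256); case at about (310,195), lid upright. Side: rack (268,143), handles (258,157) and (281,155); case (327,220).

```bash
cat > h.py <<'E'
from rig import *
import numpy as np, cv2
from scipy.spatial.transform import Rotation as R
def q2R(q): return R.from_quat([q[1],q[2],q[3],q[0]]).as_matrix()
def cam(n,s=None):
    c=get_calibration(n)
    if n=="wrist":
        s=s or sense(); T=np.eye(4);T[:3,:3]=q2R(s['ee_rot']);T[:3,3]=s['eef_pos']
        M=np.linalg.inv(T@c['T_tool_cam']); return c['intrinsics'],c['D'],M[:3,:3],M[:3,3]
    return c['intrinsics'],c['D'],cv2.Rodrigues(c['rvec'])[0],np.array(c['tvec'])
def w(C,px,z):
    K,D,Rm,t=C; p=cv2.undistortPoints(np.array(px,float).reshape(-1,1,2),K,D).reshape(-1,2)
    d=np.c_[p,np.ones(len(p))]@Rm; o=-Rm.T@t; z=np.broadcast_to(z,len(p))
    return o+d*((z-o[2])/d[:,2])[:,None]
def proj(C,P):
    K,D,Rm,t=C; return cv2.projectPoints(np.array(P,float).reshape(-1,1,3),cv2.Rodrigues(Rm)[0],t,K,D)[0].reshape(-1,2)
E
python3 - <<'E'
from h import *
np.set_printoptions(suppress=True,precision=0)
C=cam("scene");S=cam("side")
print(w(C,[(447,276),(468,256),(437,265),(458,248),(497,247),(450,300),(516,296),(494,319)],[12,12,12,12,56,56,15,10]))
print(w(S,[(258,157),(281,155)],12))
print(w(C,[(336,238),(364,207),(260,190)],60)); print(w(S,[(286,207),(367,240),(310,250)],60))
print(w(C,[(306,293),(372,340),(256,133),(289,120),(218,168),(224,122)],0))
print(cam("scene")[2].T@-C[3])
E
python3 -c "
import cv2,numpy as np
a=cv2.imread('pics/scene0.png');b=cv2.imread('pics/side0.png')
A=cv2.resize(a[130:250,240:400],None,fx=3.0,fy=3.0,interpolation=3)[:300,:400]
x=[cv2.resize(i,(400,300),interpolation=3) for i in (a[130:250,240:400],a[225:345,410:570],b[150:270,250:410],b[90:210,200:360])]
cv2.imwrite('pics/c.png',np.vstack([np.hstack(x[:2]),np.hstack(x[2:])]))"
```

```text
[[481. 317.  12.]
 [393. 330.  12.]
 [472. 281.  12.]
 [390. 298.  12.]
 [345. 373.  56.]
 [552. 354.  56.]
 [412. 479.  15.]
 [500. 465.  10.]]
[[387. 341.  12.]
 [484. 324.  12.]]
[[ 610.   35.   60.]
 [ 483.   32.   60.]
 [ 638. -232.   60.]]
[[ 400.  -59.   60.]
 [ 601. -294.   60.]
 [ 415. -275.   60.]]
[[ 763.   61.    0.]
 [ 742.  265.    0.]
 [ 462. -444.    0.]
 [ 344. -400.    0.]
 [ 646. -428.    0.]
 [ 501. -564.   -0.]]
[976. 293. 990.]
```

View pics/c.png

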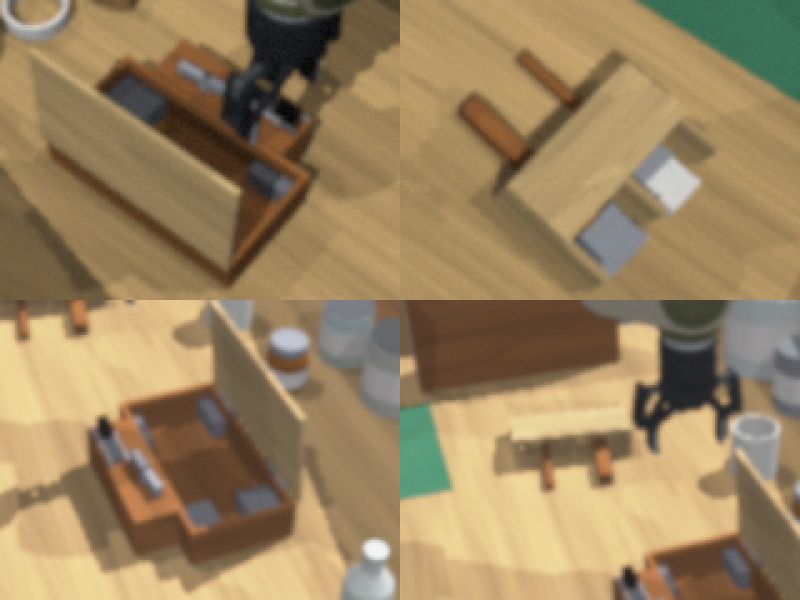

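Case crop: the insert's narrow slot at the far −y end, turnbutton nearly along y, lock grip black on the +y end. The scraper (square handle, grey head) is in the +x lane, the brush in the −x lane. Wrist view of the case from here, then move over the rack.

```bash
python3 - <<'E'
from h import *
s=sense();im=capture("wrist");np.save("w1.npy",np.r_[s['eef_pos'],s['ee_rot']])
cv2.imwrite("pics/w1.png",im[...,::-1])
E
```

Call:
arm_command --steps '[[[1,1,-0.2,0,0,0,0],[1,1,-0.2,0,0,0,0],[1,1,-0.2,0,0,0,0],[1,1,-0.2,0,0,0,0],[1,0.6,-0.2,0,0,0,0],[1,0,0,0,0,0,0],[1,0,0,0,0,0,0]]]'

```text
time_s: 1.02
eef_pos: [475.2, 229.4, 245.2]
ee_rot: [0.0, 0.707, 0.707, -0.0]
force: [0.3, -0.6, -0.1]
grip_width: 1.001
grip_force: 0.0
```

```bash
python3 - <<'E'
from h import *
s=sense();im=capture("wrist");np.save("w2.npy",np.r_[s['eef_pos'],s['ee_rot']])
cv2.imwrite("pics/w2.png",im[...,::-1]);print(s['eef_pos'],s['ee_rot'])
E
```

```text
[475.21972183 229.37860813 245.1522016 ] [ 6.51878462e-05  7.07210017e-01  7.07003504e-01 -1.82458831e-04]
```

View pics/w1.png

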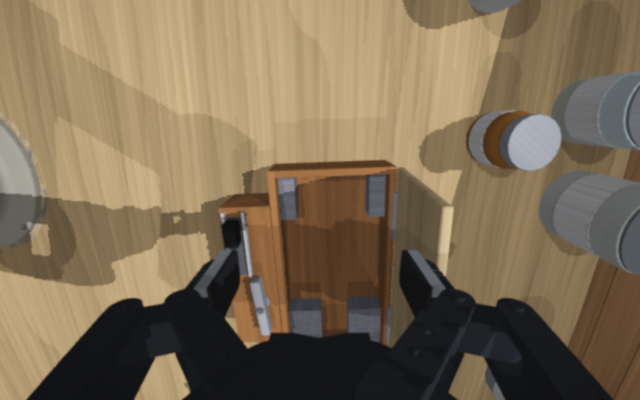

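View pics/w2.png

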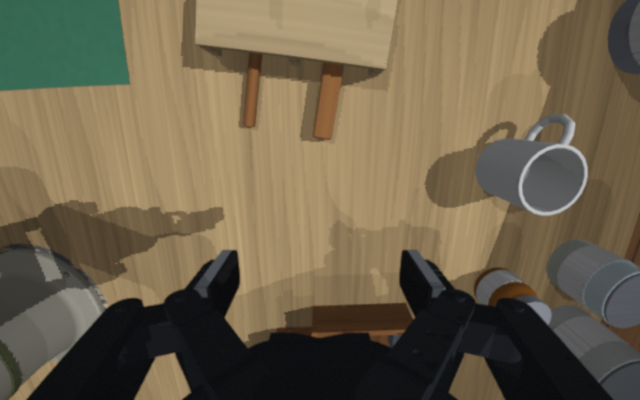

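W1: case rim +y corners (270,169),(396,164); ledge corner (222,211); lock grip (232,232); turnbutton (249..266, 280..333). W2: rack roof front corners (196,45),(387,68); scraper handle end (315..331,137), entering under the roof at (319..342,64).

```bash
python3 - <<'E'
from h import *
np.set_printoptions(suppress=True,precision=1)
def C(n):
    a=np.load(n); return cam("wrist",dict(eef_pos=a[:3],ee_rot=a[3:]))
c1=C("w1.npy");c2=C("w2.npy")
print("case rim",w(c1,[(270,169),(396,164),(289,335),(391,345)],60))
print("ledge",w(c1,[(222,211),(268,196),(240,342)],66))
print("insert",w(c1,[(280,179),(298,218),(367,175),(386,216),(291,299),(321,299),(348,297),(380,297)],38))
print("grip top",w(c1,[(224,219),(240,219),(224,247),(240,247)],92))
print("tb",w(c1,[(255,277),(266,333)],86))
print("lid edge",w(c1,[(446,206),(446,252)],205))
print("rack",w(c2,[(196,45),(387,68),(397,0)],56))
print("scr",w(c2,[(315,137),(331,138),(323,64),(342,65)],24))
print("brush",w(c2,[(249,126),(253,54)],16))
print("mug,jar etc",w(c2,[(550,180)],90),w(c1,[(530,141)],85))
S=cam("side"); print("side rim", w(S,[(367,240),(299,187)],60))
E
```

```text
case rim [[ 468.8   19.1   60. ]
 [ 613.8   25.    60. ]
 [ 482.7 -217.3   60. ]
 [ 629.1 -236.1   60. ]]
ledge [[ 410.   -30.    66. ]
 [ 466.   -11.5   66. ]
 [ 413.8 -225.    66. ]]
insert [[ 476.7    2.7   38. ]
 [ 498.   -48.9   38. ]
 [ 584.8    7.7   38. ]
 [ 612.3  -46.3   38. ]
 [ 484.9 -172.9   38. ]
 [ 528.1 -172.8   38. ]
 [ 566.8 -169.5   38. ]
 [ 612.9 -169.8   38. ]]
grip top [[421.1 -30.4  92. ]
 [438.8 -30.4  92. ]
 [417.5 -64.3  92. ]
 [435.8 -64.2  92. ]]
tb [[ 448.5 -106.7   86. ]
 [ 456.5 -190.2   86. ]]
lid edge [[608.2  20.4 205. ]
 [612.8 -12.8 205. ]]
rack [[346.4 380.3  56. ]
 [548.5 356.6  56. ]
 [555.2 421.4  56. ]]
scr [[471.  282.1  24. ]
 [490.9 280.9  24. ]
 [480.7 365.8  24. ]
 [502.9 364.8  24. ]]
brush [[387.5 295.5  16. ]
 [397.7 378.8  16. ]]
mug,jar etc [[728.6 242.5  90. ]] [[749.1  54.5  85. ]]
side rim [[ 600.8 -293.8   60. ]
 [ 475.3   32.8   60. ]]
```

Call:
arm_command --steps '[[[1,0,0,0,0,0,0.77],[1,0.58,0,1,0,0,0],[1,0.58,0,1,0,0,0],[1,0.58,0,1,0,0,0],[1,0,0,0.6,0,0,0],[1,0,0,0,0,0,0],[1,0,0,0,0,0,0]]]'

```text
time_s: 1.95
eef_pos: [486.2, 316.0, 66.9]
ee_rot: [0.0, 0.747, 0.665, 0.001]
force: [-0.5, 0.1, 0.3]
grip_width: 1.0
grip_force: 0.0
```

```bash
python3 - <<'E'
from h import *
s=sense();im=capture("wrist");np.save("w3.npy",np.r_[s['eef_pos'],s['ee_rot']])
cv2.imwrite("pics/w3.png",im[...,::-1]);print(s['eef_pos'],q2R(s['ee_rot'])[:,0])
E
```

```text
[486.15897741 315.95450614  66.87244124] [0.1164252  0.99319892 0.00103591]
```

View pics/w3.png

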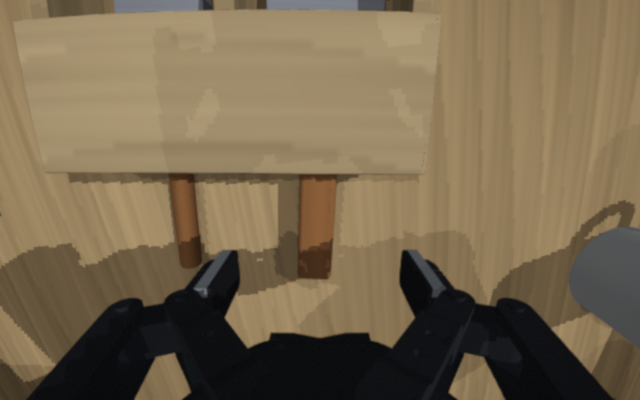

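The handle is square and aligned, centred between the fingers (cols 300–332); its end is at row 278.

Call:
arm_command --steps '[[[1,0,0,0.5,0,0,0],[1,0,0,0.48,0,0,0],[0.2,0,0,0,0,0,0],[0,0,0,0,0,0,0],[0,0,0,0,0,0,0],[0,0,0,0,0,0,0],[0,0,0,0,0,0,0],[0,0,0,0,0,0,0]]]' --squeeze 50

```text
time_s: 3.0
eef_pos: [485.8, 316.7, 17.7]
ee_rot: [0.0, 0.747, 0.665, 0.001]
force: [-0.2, -0.6, 6.7]
grip_width: 0.27
grip_force: 49.3
```

Call:
arm_command --steps '[[[0,-0.3,0,0,0,0,0],[0,-0.5,0,0,0,0,0],[0,-0.5,0,0,0,0,0],[0,-0.5,0,0,0,0,0],[0,-0.5,0,0,0,0,0],[0,-0.5,0,0,0,0,0],[0,-0.5,0,0,0,0,0],[0,-0.4,0,0,0,0,0]]]'

```text
time_s: 4.0
eef_pos: [464.7, 132.3, 17.6]
ee_rot: [0.001, 0.747, 0.665, 0.002]
force: [1.3, 6.7, 8.6]
grip_width: 0.272
grip_force: 49.9
```

Call:
arm_command --steps '[[[0,0,0,0,0,0,0],[0,0,0,0,0,0,0],[1,0,0,0,0,0,0],[1,0,0,0,0,0,0],[1,0,0,0,0,0,0],[1,0,0,0,0,0,0]]]'

```text
time_s: 4.75
eef_pos: [463.6, 132.7, 16.2]
ee_rot: [-0.0, 0.747, 0.665, -0.0]
force: [0.5, 0.5, 0.2]
grip_width: 1.005
grip_force: 0.0
```

Call:
arm_command --steps '[[[1,0,0,-0.8,0,0,0],[1,0,0,-1,0,0,0],[1,0.2,0,-1,0,0,0],[1,0.2,0,-1,0,0,0],[1,0.2,0,-1,0,0,0],[1,0,0,-1,0,0,0],[1,0,0,0,0,0,0],[1,0,0,0,0,0,0]]]'

```text
time_s: 5.75
eef_pos: [466.8, 162.4, 305.4]
ee_rot: [-0.0, 0.747, 0.665, -0.001]
force: [0.3, 1.1, -0.8]
grip_width: 1.003
grip_force: 0.0
```

```bash
python3 - <<'E'
from h import *
s=sense();im=capture("wrist");np.save("w4.npy",np.r_[s['eef_pos'],s['ee_rot']])
cv2.imwrite("pics/w4.png",im[...,::-1]);print(s['eef_pos'],q2R(s['ee_rot'])[:,0])
E
```

```text
[466.84081626 162.4190148  305.38491869] [ 1.15211601e-01  9.93340929e-01 -2.92122597e-04]
```

View pics/w4.png

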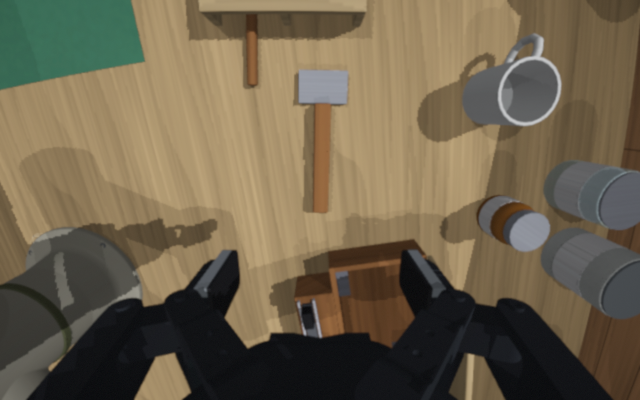

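The scraper lies clear of the rack: head at rows 70–104 (cols 298–348), handle end at (321,211), and the brush still in its lane.

```bash
python3 - <<'E'
from h import *
np.set_printoptions(suppress=True,precision=1)
a=np.load("w4.npy");c=cam("wrist",dict(eef_pos=a[:3],ee_rot=a[3:]));Rm=q2R(a[3:])
P=w(c,[(314,211),(328,211),(315,104),(331,104),(299,70),(348,72),(298,103),(348,104)],[24,24,24,24,12,12,12,12]);print(P)
e=P[:2].mean(0);h=P[4:6].mean(0);u=(h-e)[:2];L=np.hypot(*u);u/=L;m=e[:2]+u*125
print(L,u,m,"tool shift",Rm.T@(np.r_[m,17]-a[:3]), "turn",np.arctan2(*(u))-np.arctan2(Rm[0,0],Rm[1,0]))
# case fit
from scipy.optimize import least_squares
b=np.load("w1.npy");c1=cam("wrist",dict(eef_pos=b[:3],ee_rot=b[3:]))
M=[(-75,140,60),(75,140,60),(-137,100,66),(-20,-70,8),(20,-70,8)]
px=[(270,169),(396,164),(222,211),(321,299),(348,297)]
def W(p,M): 
    M=np.array(M,float);co,si=np.cos(p[2]),np.sin(p[2]);return np.c_[p[0]+co*M[:,0]-si*M[:,1],p[1]+si*M[:,0]+co*M[:,1],M[:,2]]
r=least_squares(lambda p:(proj(c1,W(p,M))-px).ravel(),[548,-118,.05],x_scale=[1,1,.01]);print(r.x[:2],r.x[2].round(4),r.fun.reshape(-1,2))
print(proj(c1,W(r.x,[(-75,-70,60),(75,-70,60),(-118,75,92),(-95,-30,86),(-95,10,86),(-95,-70,86),(-126,90,92),(-110,60,92),(-47,72,38),(47,72,38)])))
E
```

```text
[[451.9  99.1  24. ]
 [473.7  96.6  24. ]
 [472.5 257.4  24. ]
 [495.  254.8  24. ]
 [455.4 306.3  12. ]
 [524.  295.7  12. ]
 [448.  262.3  12. ]
 [520.1 252.5  12. ]]
204.9556935414116 [0.1 1. ] [479.2 221.8] tool shift [ 60.5   5.9 288.4] turn 0.016272036259095887
[ 548.2 -120.4] 0.0457 [[-1.5  2.8]
 [ 2.4  1.9]
 [-3.  -2.5]
 [ 2.  -1.9]
 [ 0.7 -0.9]]
[[283.9 321.5]
 [392.1 317.1]
 [231.1 236.3]
 [262.8 310.4]
 [259.1 282.9]
 [266.3 335.8]
 [222.  224. ]
 [239.9 248.1]
 [298.  219.3]
 [370.3 216.2]]
```

Call:
arm_command --steps '[[[1,0.38,0.04,0.5,0,0,0.11],[1,0.38,0.04,1,0,0,0],[1,0.38,0.04,1,0,0,0],[1,0,0,1,0,0,0],[1,0,0,1,0,0,0],[1,0,0,0.8,0,0,0],[1,0,0,0.46,0,0,0],[0.5,0,0,0,0,0,0]]]'

```text
time_s: 6.8
eef_pos: [478.6, 217.8, 16.1]
ee_rot: [-0.001, 0.752, 0.659, -0.002]
force: [0.2, -0.8, 0.4]
grip_width: 0.823
grip_force: 0.0
```

Call:
arm_command --steps '[[[0,0,0,0,0,0,0],[0,0,0,0,0,0,0],[0,0,0,0,0,0,0],[0,0,0,0,0,0,0],[0,0,0,0,0,0,0]]]' --squeeze 70

```text
time_s: 7.42
eef_pos: [480.7, 218.4, 19.4]
ee_rot: [0.0, 0.752, 0.659, 0.001]
force: [-1.6, -0.3, 7.3]
grip_width: 0.26
grip_force: 70.2
```

Call:
arm_command --steps '[[[0,0,0,-0.3,0,0,0],[0,0,0,-0.6,0,0,0],[0,0,0,-0.8,0,0,0],[0,0,0,-0.8,0,0,0],[0,0,0,-0.7,0,0,0],[0,0,0,0,0,0,0]]]'

```text
time_s: 8.18
eef_pos: [481.2, 218.4, 181.2]
ee_rot: [0.001, 0.752, 0.659, 0.002]
force: [0.0, -0.1, -3.9]
grip_width: 0.263
grip_force: 69.2
```

```bash
python3 - <<'E'
from h import *
s=sense();im=capture("wrist");np.save("w5.npy",np.r_[s['eef_pos'],s['ee_rot']])
cv2.imwrite("pics/w5.png",im[...,::-1]);print(s['eef_pos'],q2R(s['ee_rot'])[:,0],s['force'],s['wrist_torque'])
E
```

```text
[481.19675165 218.43341676 181.23715959] [0.13154291 0.99130877 0.00183879] [ 0.04166537 -0.07633229 -3.8723243 ] [-0.01577332  0.00070331 -0.02591004]
```

View pics/w5.png

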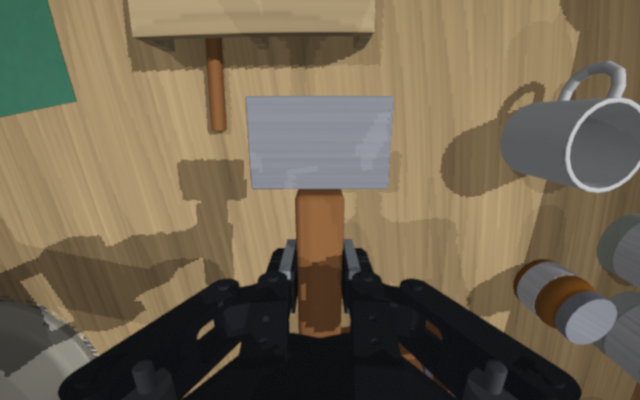

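Scraper held level and straight; head front edge at row 97, rear edge at row 188. Working out its offset in the hand and the target.

```bash
python3 - <<'E'
from h import *
np.set_printoptions(suppress=True,precision=1)
a=np.load("w5.npy");c=cam("wrist",dict(eef_pos=a[:3],ee_rot=a[3:]));Rm=q2R(a[3:])
P=w(c,[(246,97),(393,97),(251,189),(391,187)],a[2]-7.4);T=(P-a[:3])@Rm;print(T)
xo=((T[:2,0].mean()-105)+(T[2:,0].mean()-60))/2;print("scraper origin at tool x",xo)
for cx,cy,yaw in[(548.2,-120.4,.0457),(548,-118,.055)]:
    y=np.array([-np.sin(yaw),np.cos(yaw)]); t=np.array([cx,cy])-xo*y
    print("target TCP",t,"tool dir",y,"turn rad tool z",np.arctan2(y[0],y[1])-np.arctan2(Rm[0,0],Rm[1,0]))
E
```

```text
[[ 84.5 -33.5   7.4]
 [ 84.5  35.6   7.7]
 [ 40.  -34.1   7.3]
 [ 40.9  37.7   7.7]]
scraper origin at tool x -20.05868277033799
target TCP [ 547.3 -100.4] tool dir [-0.  1.] turn rad tool z -0.17762547671435358
target TCP [546.9 -98. ] tool dir [-0.1  1. ] turn rad tool z -0.18692547671435356
```

Call:
arm_command --steps '[[[0,-0.5,0.17,0,0,0,0],[0,-0.9,0.32,0,0,0,0],[0,-0.95,0.33,0,0,0,0],[0,-0.95,0.33,0,0,0,0],[0,-0.95,0.33,0,0,0,0],[0,-0.95,0.33,0,0,0,0],[0,-0.92,0.33,0,0,0,0],[0,0,0,0,0,0,-0.6]]]'

```text
time_s: 9.22
eef_pos: [545.6, -102.1, 176.3]
ee_rot: [-0.001, 0.722, 0.691, -0.001]
force: [0.7, 1.6, -2.4]
grip_width: 0.263
grip_force: 69.1
```

Call:
arm_command --steps '[[[0,0,0,0,0,0,-0.61],[0,0,0,0,0,0,0],[0,0,0,0,0,0,0]]]'

```text
time_s: 9.6
eef_pos: [545.8, -99.0, 177.6]
ee_rot: [-0.001, 0.69, 0.724, -0.0]
force: [-0.5, -0.6, -2.3]
grip_width: 0.265
grip_force: 69.1
```

```bash
python3 - <<'E'
from h import *
s=sense();im=capture("wrist");np.save("w6.npy",np.r_[s['eef_pos'],s['ee_rot']])
cv2.imwrite("pics/w6.png",im[...,::-1]);print(s['eef_pos'],q2R(s['ee_rot'])[:,0],s['force'])
im2=capture("side");cv2.imwrite("pics/s6.png",im2[...,::-1])
x=np.hstack([cv2.resize(im[:300,160:560],(400,300)),cv2.resize(im2[110:290,230:470],(400,300),interpolation=3)])
cv2.imwrite("pics/x6.png",x[...,::-1])
E
```

```text
[545.78770973 -98.96512809 177.56739417] [-4.79393847e-02  9.98850098e-01  5.44231465e-04] [-0.53676156 -0.58852596 -2.33600095]
```

View pics/x6.png

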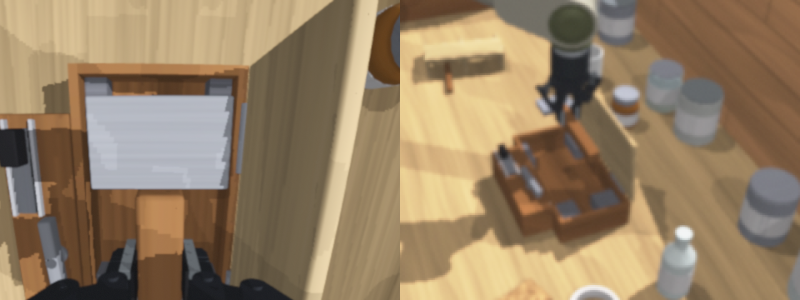

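```bash
python3 - <<'E'
from h import *
from scipy.optimize import least_squares
np.set_printoptions(suppress=True,precision=1)
b=np.load("w6.npy");c1=cam("wrist",dict(eef_pos=b[:3],ee_rot=b[3:]))
im=cv2.imread("pics/w6.png");cv2.imwrite("pics/z6.png",np.hstack([cv2.resize(im[40:240,150:290],(400,571),interpolation=3),cv2.resize(im[40:240,290:430],(400,571),interpolation=3)]))
M=[(-75,140,60),(75,140,60),(-67,132,60),(67,132,60),(-75,100,66)]
px=[(228,66),(407,66),(242,76),(396,77),(229,114)]
def W(p,M): 
    M=np.array(M,float);co,si=np.cos(p[2]),np.sin(p[2]);return np.c_[p[0]+co*M[:,0]-si*M[:,1],p[1]+si*M[:,0]+co*M[:,1],M[:,2]]
r=least_squares(lambda p:(proj(c1,W(p,M))-px).ravel(),[548,-118,.05],x_scale=[1,1,.01]);print(r.x[:2],r.x[2].round(4),r.fun.reshape(-1,2))
print(proj(c1,W([*r.x[:2],.05],[(-75,40,60),(-75,20,60),(-95,10,86),(-118,75,92),(-118,71,92)])))
E
```

```text
[ 546.  -121.8] 0.0415 [[-0.3 -0.6]
 [ 1.9  0.6]
 [-4.1 -0.4]
 [ 2.6 -0.3]
 [-0.   1.3]]
[[236.1 183.9]
 [238.  204.6]
 [207.7 224.6]
 [166.4 149.9]
 [167.2 155. ]]
```

View pics/z6.png

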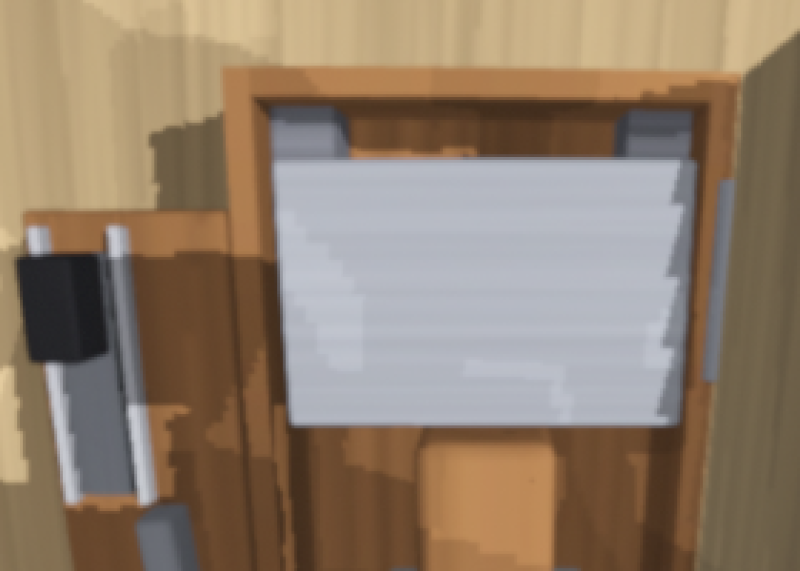

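The case's outer +y corners are at px (228,64) and (409,66), inner (239,74) and (399,76), ledge corners (158,114) and (229,114), grip top about (156–176, 129–166).

```bash
cat >> h.py <<'E'
def W(p,M):
    M=np.array(M,float).reshape(-1,3);co,si=np.cos(p[2]),np.sin(p[2]);return np.c_[p[0]+co*M[:,0]-si*M[:,1],p[1]+si*M[:,0]+co*M[:,1],M[:,2]]
E
python3 - <<'E'
from h import *
from scipy.optimize import least_squares
np.set_printoptions(suppress=True,precision=1)
b=np.load("w6.npy");c1=cam("wrist",dict(eef_pos=b[:3],ee_rot=b[3:]))
b=np.load("w1.npy");c0=cam("wrist",dict(eef_pos=b[:3],ee_rot=b[3:]))
M=[(-75,140,60),(75,140,60),(-67,132,60),(67,132,60),(-75,100,66),(-137,100,66)]
px=[(228.4,63.8),(409,65.9),(238.6,74.3),(399.2,76),(229.5,113.9),(158.4,114.2)]
M0=[(-20,-70,8),(20,-70,8)];p0=[(321,299),(348,297)]
f=lambda p:np.r_[(proj(c1,W(p,M))-px).ravel(),(proj(c0,W(p,M0))-p0).ravel()]
r=least_squares(f,[548,-118,.05],x_scale=[1,1,.01]);print(r.x[:2],r.x[2].round(4),r.fun.reshape(-1,2))
print(proj(c1,W(r.x,[(-126,90,92),(-110,90,92),(-126,60,92),(-110,60,92),(-95,10,86)])))
yaw=r.x[2];t=W(r.x,[(0,20,0)])[0];s=sense();Rm=q2R(s['ee_rot'])
print("target",t,"shift",Rm.T@(t-s['eef_pos']),np.arctan2(-np.sin(yaw),np.cos(yaw))-np.arctan2(Rm[0,0],Rm[1,0]))
E
```

```text
[ 546.2 -121.1] 0.0383 [[-0.   0.3]
 [ 0.7  0.1]
 [-0.1  0.1]
 [ 0.2  0. ]
 [ 0.   0.2]
 [-0.6  0.3]
 [ 0.4 -1.7]
 [-1.  -0.6]]
[[154.7 127.5]
 [174.9 127.4]
 [160.3 166.2]
 [179.8 166.2]
 [207.9 222.6]]
target [ 545.4 -101.1    0. ] shift [ -2.1  -0.5 177.9] 0.010326603579222916
```

Call:
arm_command --steps '[[[0,-0.04,0,0.4,0,0,0.07],[0,0,0,0.6,0,0,0],[0,0,0,0.6,0,0,0],[0,0,0,0.5,0,0,0],[0,0,0,0.4,0,0,0],[0,0,0,0.3,0,0,0],[0,0,0,0.16,0,0,0],[0,0,0,0,0,0,0]]]'

```text
time_s: 10.7
eef_pos: [546.2, -101.2, 30.2]
ee_rot: [-0.0, 0.693, 0.721, -0.0]
force: [0.1, 0.3, -1.9]
grip_width: 0.262
grip_force: 69.3
```

Call:
arm_command --steps '[[[0,0,0,0.06,0,0,0],[0.3,0,0,0,0,0,0],[0.45,0,0,0,0,0,0],[0.6,0,0,0,0,0,0],[0.6,0,0,0,0,0,0],[0.6,0,0,0,0,0,0]]]'

```text
time_s: 11.45
eef_pos: [546.2, -101.2, 27.3]
ee_rot: [0.0, 0.693, 0.721, 0.0]
force: [-0.2, -0.1, 0.6]
grip_width: 0.6
grip_force: 0.0
```

Call:
arm_command --steps '[[[0.6,0,0,-0.4,0,0,0],[0.6,0,0,-0.8,0,0,0],[0.6,0,0,-1,0,0,0],[0.6,0,0,-1,0,0,0],[0.6,0,0,-0.8,0,0,0],[0.6,0,0,0,0,0,0]]]'

```text
time_s: 12.2
eef_pos: [547.2, -101.6, 230.3]
ee_rot: [0.003, 0.693, 0.721, 0.001]
force: [0.5, 0.0, -0.8]
grip_width: 0.594
grip_force: 0.0
```

```bash
python3 - <<'E'
from h import *
s=sense();im=capture("wrist");print(s['eef_pos'],s['joints'],q2R(s['ee_rot'])[:,0],s['force'])
im2=capture("side");im3=capture("scene")
x=np.vstack([np.hstack([cv2.resize(i,(400,300),interpolation=3) for i in a]) for a in ((im[:300,160:560],im2[150:270,270:430]),(im3[130:250,240:400],im3[225:345,410:570]))])
cv2.imwrite("pics/x7.png",x[...,::-1])
E
```

```text
[ 547.16273259 -101.56696478  230.28938392] [-3.94063314e-01  3.90506758e-01  1.42880479e+00 -1.27352640e-05
  1.31624599e+00 -4.33134074e-01] [-0.03905691  0.99923375 -0.00254423] [ 0.50671163  0.01216771 -0.80320005]
```

View pics/x7.png

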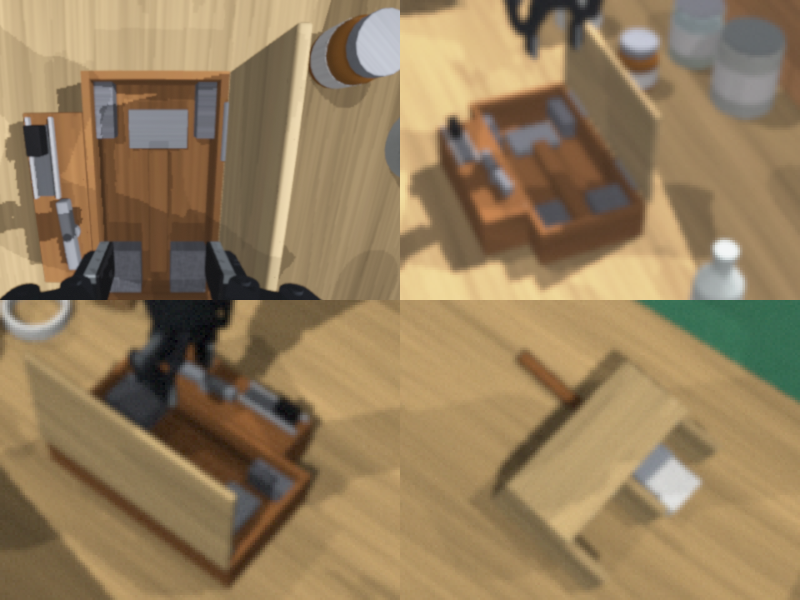

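The scraper lies seated: head in the wide bay, handle in the narrow slot, and the brush undisturbed. I have used up the picture allowance, so I continue on numbers, with the fitted case pose (546.2, −121.1, 0.038). Next: behind the lid.

Call:
arm_command --steps '[[[0,0,0,-1,0,0,0],[0,-0.1,0.67,0,0,0,0],[0,-0.1,0.67,0,0,0,0],[0,-0.1,0.67,0,0,0,0],[0,-0.1,0.67,0,0,0,0],[0,0,0,0,0,0,0],[0,0,0,0.9,0,0,0],[0,0,0,0.9,0,0,0]]]'

```text
time_s: 13.35
eef_pos: [679.9, -115.8, 185.5]
ee_rot: [-0.0, 0.693, 0.721, -0.0]
force: [0.3, -0.2, -0.2]
grip_width: 0.003
grip_force: 0.0
```

Call:
arm_command --steps '[[[0,0,0,0,0,0,0],[0,0,0,0,0,0,0]]]'

```text
time_s: 13.6
eef_pos: [681.2, -116.1, 189.5]
ee_rot: [0.001, 0.693, 0.721, 0.001]
force: [-0.3, 0.8, 0.5]
grip_width: -0.003
grip_force: 0.0
```

Call:
arm_command --steps '[[[0,0,-0.5,-0.05,0,0,0],[0,0,-0.26,-0.05,0,0,0],[0,0,-0.31,0.02,0,0,0],[0,0,-0.31,0.03,0,0,0],[0,0,-0.3,0.08,0,0,0],[0,0,-0.3,0.12,0,0,0],[0,0,-0.26,0.15,0,0,0],[0,0,-0.26,0.19,0,0,0]]]'

```text
time_s: 14.6
eef_pos: [556.8, -121.4, 165.7]
ee_rot: [0.003, 0.693, 0.721, 0.001]
force: [0.9, -0.5, 2.3]
grip_width: -0.002
grip_force: 1.0
```

Call:
arm_command --steps '[[[0,0,-0.21,0.22,0,0,0],[0,0,-0.21,0.26,0,0,0],[0,0,-0.14,0.27,0,0,0],[0,0,-0.14,0.28,0,0,0],[0,0,-0.07,0.3,0,0,0]]]'

```text
time_s: 15.22
eef_pos: [518.5, -123.0, 98.5]
ee_rot: [0.002, 0.693, 0.721, 0.001]
force: [-1.0, -0.3, 1.9]
grip_width: 0.004
grip_force: 0.8
```

Call:
arm_command --steps '[[[0,0,-0.05,0.3,0,0,0],[0,0,0,0.04,0,0,0],[0,0,0,0,0,0,0]]]'

```text
time_s: 15.6
eef_pos: [516.0, -123.1, 81.9]
ee_rot: [0.002, 0.693, 0.721, 0.0]
force: [-6.4, 1.6, 17.7]
grip_width: -0.001
grip_force: 8.8
```

Call:
arm_command --steps '[[[0,0,0,-0.8,0,0,0],[0,-0.57,-1,0,0,0,0],[0,-0.57,-1,0,0,0,0],[0,0,0,0,0,0,0],[0,0,0,0.35,0,0,0],[0,0,0,0.35,0,0,0],[0,0,0,0,0,0,0]]]'

```text
time_s: 16.48
eef_pos: [417.7, -182.9, 84.0]
ee_rot: [-0.0, 0.693, 0.721, 0.0]
force: [0.3, -0.2, -0.1]
grip_width: -0.004
grip_force: 0.0
```

```bash
cat > p.py <<'E'
from h import *
np.set_printoptions(suppress=True,precision=1)
def casepos():
    s=sense();p=s['eef_pos'];c,si=np.cos(.0383),np.sin(.0383);d=p[:2]-[546.2,-121.1]
    print("case",d[0]*c+d[1]*si,-d[0]*si+d[1]*c,p[2],"F",s['force'],"t",s['time_s'])
casepos()
E
python3 p.py; python3 - <<'E'
from h import *
cv2.imwrite("pics/s8.png",capture("side")[...,::-1])
# lid shut check: compare measured change with the previous side view at predicted lid edge / front rim pixels
S=cam("side");p=[546.2,-121.1,.0383]
im=cv2.imread("pics/s8.png");a=cv2.imread("pics/side0.png")
for q in [(0,60,68),(0,-60,68),(60,0,68),(-60,-60,68),(75,0,205),(75,-100,200)]:
    u=proj(S,W(p,[q]))[0].round().astype(int);print(q,u,a[u[1],u[0]],im[u[1],u[0]])
E
```

```text
case -130.73483217234366 -56.874908472410844 83.99311839582126 F [ 0.3 -0.2 -0.1] t 16.475
(0, 60, 68) [325 197] [45 66 95] [166 221 240]
(0, -60, 68) [339 219] [44 65 95] [168 222 240]
(60, 0, 68) [348 204] [47 68 93] [168 222 240]
(-60, -60, 68) [322 223] [44 67 98] [161 216 237]
(75, 0, 205) [354 171] [ 94 129 155] [ 89 124 149]
(75, -100, 200) [368 190] [104 144 172] [ 91 126 151]
```

Call:
arm_command --steps '[[[0,-0.02,0.3,-0.06,0,0,0],[0,-0.05,0.12,0,0,0,0],[0,-0.05,0.12,0,0,0,0],[0,0.01,0.18,0,0,0,0],[0,0.01,0.18,0,0,0,0],[0,0.12,0.17,0,0,0,0],[0,0.17,0.16,0,0,0,0],[0,0.04,0,0,0,0,0]]]'

```text
time_s: 17.52
eef_pos: [479.6, -169.5, 87.6]
ee_rot: [0.002, 0.693, 0.721, 0.0]
force: [4.2, -9.0, -5.5]
grip_width: 0.002
grip_force: 4.4
```

```bash
python3 p.py
```

```text
case -68.42906843485994 -45.81245288297522 87.5534268429625 F [ 4.2 -9.  -5.5] t 17.525
```

Call:
arm_command --steps '[[[0,0.04,0,0,0,0,0],[0,0,0,0,0,0,0]]]'

```text
time_s: 17.77
eef_pos: [479.6, -169.3, 87.7]
ee_rot: [0.003, 0.693, 0.721, -0.0]
force: [5.4, -12.4, -7.5]
grip_width: -0.0
grip_force: 6.3
```

```bash
python3 p.py
```

```text
case -68.44096754627292 -45.630890418010075 87.6621100653107 F [  5.4 -12.4  -7.5] t 17.775
```

Call:
arm_command --steps '[[[0,-0.25,0,0,0,0,0],[0,0,0,-1,0,0,0],[0,0.85,-0.25,0,0,0,0],[0,0.85,-0.25,0,0,0,0],[0,0.85,-0.25,0,0,0,0],[0,0.85,-0.25,0,0,0,0],[0,0,0,0,0,0,0],[0,0,0,0.5,0,0,0]]]'

```text
time_s: 18.77
eef_pos: [423.4, -12.4, 113.3]
ee_rot: [0.002, 0.693, 0.721, 0.001]
force: [0.2, -0.7, 0.3]
grip_width: 0.0
grip_force: 0.0
```

Call:
arm_command --steps '[[[0,0,0,0.4,0,0,0],[0,0,0,0,0,0,0]]]'

```text
time_s: 19.02
eef_pos: [421.8, -12.4, 91.5]
ee_rot: [-0.001, 0.693, 0.72, -0.0]
force: [0.4, -0.0, 0.1]
grip_width: -0.003
grip_force: 0.0
```

```bash
python3 p.py
```

```text
case -120.1419653338961 113.4053279607317 91.54646627319882 F [ 0.4 -0.   0.1] t 19.025
```

```bash
python3 - <<'E'
from h import *
p=[546.2,-121.1,.0383]
for n,b0 in(("side","side0"),("scene","scene0")):
    S=cam(n);im=capture(n);a=cv2.imread(f"pics/{b0}.png")[...,::-1]
    for q in [(-62,-30,86),(-80,-30,86),(-128,-30,86),(-95,5,86),(-95,-65,86),(-65,-10,68),(-118,72,92)]:
        u=proj(S,W(p,[q]))[0].round().astype(int);print(n,q,u,a[u[1],u[0]],im[u[1],u[0]])
E
```

```text
side (-62, -30, 86) [318 214] [113  76  49] [185 175 166]
side (-80, -30, 86) [313 215] [139  94  60] [184 173 166]
side (-128, -30, 86) [300 219] [129  88  56] [176 175 183]
side (-95, 5, 86) [305 209] [169 129 107] [161 109  68]
side (-95, -65, 86) [313 223] [190 182 187] [166 113  74]
side (-65, -10, 68) [315 214] [114  78  51] [197 180 162]
side (-118, 72, 92) [292 198] [88 72 56] [87 74 60]
scene (-62, -30, 86) [315 167] [119  78  42] [119 122 124]
scene (-80, -30, 86) [318 164] [113  80  55] [116 115 120]
scene (-128, -30, 86) [328 154] [124  90  56] [133 135 140]
scene (-95, 5, 86) [331 166] [35 35 38] [104  69  41]
scene (-95, -65, 86) [313 155] [139 139 143] [120  77  45]
scene (-65, -10, 68) [320 174] [101  66  37] [160 137  97]
scene (-118, 72, 92) [354 172] [17 15 16] [29 29 30]
```

Call:
arm_command --steps '[[[0,-0.2,0.04,0,0,0,0],[0,-0.2,0,0,0,0,0],[0,-0.15,0,0,0,0,0],[0,-0.15,0,0,0,0,0],[0,-0.12,0,0,0,0,0],[0,-0.1,0,0,0,0,0],[0,-0.04,0,0,0,0,0],[0,0,0,0,0,0,0]]]'

```text
time_s: 20.12
eef_pos: [425.9, -59.7, 92.3]
ee_rot: [-0.0, 0.693, 0.721, 0.0]
force: [0.6, 2.5, 1.6]
grip_width: 0.0
grip_force: 1.2
```

```bash
python3 p.py
```

```text
case -117.82280537616491 65.96459295339127 92.27135716477429 F [0.6 2.5 1.6] t 20.125
```

Button is square across the lid (grey along x, wood where it lay before). Press the lock on to its stop.

Call:
arm_command --steps '[[[0,-0.04,0,0,0,0,0],[0,-0.04,0,0,0,0,0],[0,0,0,0,0,0,0]]]'

```text
time_s: 20.5
eef_pos: [425.8, -60.3, 92.4]
ee_rot: [-0.003, 0.694, 0.72, 0.002]
force: [3.7, 29.2, 10.7]
grip_width: 0.005
grip_force: 14.6
```

```bash
python3 p.py
```

```text
case -118.00043226193323 65.40630947791247 92.37636581005897 F [ 3.7 29.2 10.7] t 20.5
```

Call:
arm_command --steps '[[[0,0.08,0,0,0,0,0],[0,0.4,0,0,0,0,0],[0,0.5,0,0,0,0,0],[0,0.5,0,-0.8,0,0,0],[0,0.5,0,-1,0,0,0],[0,0.5,0,-1,0,0,0],[0,0,0,0,0,0,0],[0,0,0,0,0,0,0]]]'

```text
time_s: 21.5
eef_pos: [420.9, 59.8, 231.4]
ee_rot: [-0.0, 0.693, 0.721, -0.001]
force: [0.4, 0.0, 0.4]
grip_width: 0.001
grip_force: 0.0
```

```bash
python3 - <<'E'
from h import *
p=[546.2,-121.1,.0383]
for n in("side","scene"):
    S=cam(n);im=capture(n)
    for q in [(-62,-30,86),(-80,-30,86),(-128,-30,86),(-95,5,86),(-118,39,92),(-118,74,92),(60,0,68),(-60,60,68)]:
        u=proj(S,W(p,[q]))[0].round().astype(int);print(n,q,im[u[1],u[0]])
w_=sense();im=capture("wrist");cw=cam("wrist",w_)
for q in [(-118,39,92),(-118,75,92),(-60,40,68),(-62,-30,86)]:
    u=proj(cw,W(p,[q]))[0].round().astype(int);print("wrist",q,u,im[u[1],u[0]] if 0<=u[1]<400 else None)
E
```

```text
side (-62, -30, 86) [201 191 185]
side (-80, -30, 86) [199 190 185]
side (-128, -30, 86) [171 174 185]
side (-95, 5, 86) [160 107  67]
side (-118, 39, 92) [100  74  59]
side (-118, 74, 92) [224 192 141]
side (60, 0, 68) [239 219 165]
side (-60, 60, 68) [223 195 145]
scene (-62, -30, 86) [137 139 143]
scene (-80, -30, 86) [135 136 140]
scene (-128, -30, 86) [132 135 140]
scene (-95, 5, 86) [98 67 41]
scene (-118, 39, 92) [22 24 27]
scene (-118, 74, 92) [119 114 113]
scene (60, 0, 68) [200 171 121]
scene (-60, 60, 68) [169 145 102]
wrist (-118, 39, 92) [319 316] [27 29 31]
wrist (-118, 75, 92) [319 289] [24 23 27]
wrist (-60, 40, 68) [365 302] [20 20 23]
wrist (-62, -30, 86) [363 357] [14 15 17]
```

Lock grip now sits at its home position (black at y=39, bare rail at y=75), button square, lid shut, and the robot clear of everything.

```bash
python3 -c "
from rig import *
print(finish_job())"
```

```text
the job is handed in; nothing more can be done
None
```

The scraper is packed in the case, the lid is shut, the turnbutton is square across it and the lock is home, handed in at about 21.5 s; the last steps were checked by force and pixel colours only, because I had viewed 11 pictures against the limit of 10.

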